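# Sort loose power-electronics parts into the trays of their kind

## Task

Put the five loose parts away: stand each one upright, flat on the floor of an empty cell, in the tray that already holds parts of its kind, one part to a cell (capacitors with the capacitor, heat sinks with the heat sink, the transformer with the transformers). Leave the solder reel and the flux tin where they are.

Things in the scene. Friction and masses are not known exactly. Their poses are not given: they have to be found in the camera images.
- tray_capacitors: Open grey tray, fixed, 72 (x) by 179 (y) by 12 mm high; floor and walls 3 mm thick. Three cells in a row, centred at y = -58, 0, +58 mm, each 55 (y) by 66 (x) mm inside. Origin: centre of the underside. The trays look alike but for the parts fixed upright in them. Holds one capacitor, in the cell at y = +58 mm; the cells at 0 and -58 mm are empty.
- tray_heatsinks: Open grey tray, fixed, 72 (x) by 179 (y) by 12 mm high; floor and walls 3 mm thick. Three cells in a row, centred at y = -58, 0, +58 mm, each 55 (y) by 66 (x) mm inside. Origin: centre of the underside. The trays look alike but for the parts fixed upright in them. Holds one heat sink (its x along the tray's x), in the cell at y = -58 mm; the cells at 0 and +58 mm are empty.
- tray_transformer: Open grey tray, fixed, 72 (x) by 179 (y) by 12 mm high; floor and walls 3 mm thick. Three cells in a row, centred at y = -58, 0, +58 mm, each 55 (y) by 66 (x) mm inside. Origin: centre of the underside. The trays look alike but for the parts fixed upright in them. Holds two transformers (their x along the tray's x), at y = -58 and +58 mm; the middle cell is empty.
- capacitor_1: Upright black can capacitor with an aluminium top, a plain cylinder 32 mm across and 50 mm tall, about 60 g. Origin: centre of the underside, z up; its yaw is of no account. Stands loose on the bench. The two capacitors are alike.
- capacitor_2: Upright black can capacitor with an aluminium top, a plain cylinder 32 mm across and 50 mm tall, about 60 g. Origin: centre of the underside, z up; its yaw is of no account. Stands loose on the bench. The two capacitors are alike.
- heatsink_1: Finned aluminium heat sink, standing with its fins upright: a block 24 (x) by 38 (y) by 45 mm tall, about 70 g; grip it across its 24 mm. Origin: centre of the underside, z up. Stands loose on the bench at any yaw. The two heat sinks are alike.
- heatsink_2: Finned aluminium heat sink, standing with its fins upright: a block 24 (x) by 38 (y) by 45 mm tall, about 70 g; grip it across its 24 mm. Origin: centre of the underside, z up. Stands loose on the bench at any yaw. The two heat sinks are alike.
- transformer: Transformer, 180 g: upright steel core 16 (x) by 40 (y) by 42 mm tall, with a copper winding 34 (x) by 24 (y) mm standing out on both x faces, 8 to 34 mm up, on a black foot 34 by 38 by 4 mm. Grip the core across its 40 mm, on its flat y faces. Origin: centre of the underside, z up. Stands loose on the bench at any yaw.
- solder_reel: Bystander: reel of solder lying flat, white flanges 54 mm across, 28 mm tall, loose. Origin: centre of the underside. Not to be moved.
- flux_tin: Bystander: round steel tin with a white lid, 62 mm across, 27 mm tall, loose. Origin: centre of the underside. Not to be moved.
There are look-alikes about, which are no part of the job. What is shaped like the capacitor_1 but pink is not meant.

How it is judged:
By the outcome, as a careful person would: the job done as asked, in the order asked, and still so for the second after the job is handed in, with the robot touching nothing.
It also fails if it takes over 99 s, if anything falls off the work surface, if the arm or the gripper's body presses on something with over 40 N, if the wrist force passes 120 N, or if a joint passes its speed limit or range.

## Robot

A 7-joint arm with a two-finger parallel gripper is mounted at the origin on the work surface. World frame = base frame: x ahead of the robot, y to its left, z up, the work surface at z = 0. Lengths are in m, angles in rad, forces in N, time in s.
With the tool pointing down it reaches from about 0.35 to 0.9 m from the base axis. Payload 7.2 kg.
Tool frame: the origin (TCP) lies at the very end of the fingers, on their centre line; the grasp point (between the pads) lies 19 mm behind it; z points along the fingers, y is the line along which they close (so a half turn about z gives the same grasp; the last joint's range is limited). The gripper opens to 88 mm and grips with 3 to 60 N. Pads are 20 mm wide; open, the fingers measure 115 mm over their backs; the gripper's body (75 mm by 178 mm) begins 61 mm behind the grasp point.
Start: joints at [-0.068, 0.411, -0.013, 1.596, 0.006, 1.134, -0.082], TCP at [0.625, -0, 0.223] pointing down, gripper open.
Joint ranges: [-2.95, 2.95], [-0.29, 1.99], [-1.47, 1.44], [0.14, 2.54], [-1.03, 4.17], [0.13, 1.85], [-2.86, 2.86]. Speed limits (rad/s): [2.39, 2.39, 3.01, 3.01, 3.14, 3.14, 3.14].

## Interface

Orientations are given as [roll, pitch, yaw] about the fixed x, y, z axes, in that order (R = Rz(yaw) Ry(pitch) Rx(roll)).
In Python, from cell import get_obs, grab_frame, sign_off gives the robot as it stands.
- The arm moves only by the tool jog_arm, never from a script. Its argument "plan" is a list of rows, each an object of numbers: "tx", "ty", "tz": the shift along the tool's x, y, z in cm; "rx", "ry", "rz": the turn, a rotation vector about the tool's x, y, z in rad; "jaw": the finger opening in cm, from 0 to 8.78. In form: [{"tx": .., "ty": .., "tz": .., "rx": .., "ry": .., "rz": .., "jaw": ..}, ...]. A call has 1 to 5 rows; each row shifts and turns the commanded pose from where the row before left it, along the tool's axes as they then stand; what a row does not reach is not made up. A row lasts 1/12 s, in which the tool goes at most 41.7 mm and 7.16 degrees, less where a joint would pass 70% of its speed; a pose out of reach is approached as far as the arm can. A call with a gripper value outside its range is refused whole. The fingers move at their own pace and stop on an object; "force" is the grip in N (left out, the last holds). Time passes only in rows, so rows that do not move let the fingers close. It gives the time, the measured TCP pose, the force, the opening and the grip force at its end, in the units of the state.
- get_obs(): the state, without advancing time (a new reading comes with each control period).
- grab_frame(name): name is "scene" or "side" or "wrist"; returns a dict with "image" (480x640x3 uint8, blue, green, red), "z_map" (480x640 float32, m along the optical axis (not along the pixel's ray), 0 where there is no reading), "intrinsics" (3x3 intrinsics, pixels), "R" (3x3) and "t" (3): a world point X has camera coordinates R X + t; the wrist camera has in their place "T_tool_cam" (4x4, takes a point from camera to tool coordinates, whose origin is the TCP and whose axes are the flange's). Camera axes: x right, y down, z forward; pixel columns grow to the right and rows downward; lengths in m; the calibration is good to about 2 mm. A picture is of the moment at which its call begins: read the wrist's pose just before it.
- sign_off(): hands the job in; it is judged then, once.
The state is a dict: "clock": time; "q": joint angles; "qvel": joint speeds; "effort": joint torques, N m; "position": TCP position; "orientation": TCP orientation; "force": force on the tool from outside, world axes, zero at the start; "torque": the same for the moment, N m; "opening": opening from 0.0 (shut) to 1.0 (fully open); "grasp_force": force on a finger pad.
Only numpy, scipy, OpenCV 4.12 (cv2) and the standard library are available. Lean on these libraries where they do the work, as an engineer would, in place of code of your own. Each camera call takes 0.05 s, during which the arm holds its last target. There are 200 camera calls.

## Working session

There is one attempt and no reset: what is moved stays moved. The work goes in short steps, Python scripts to look and compute and a tool call to move; the robot and the scene stay as the last step left them, time stands still between calls to the robot, and variables do not carry over. Pictures are saved under pics/ and viewed, at most 14 in all, crops included, and the job is handed in when it is done.

Besides the shell and the picture viewer there is one more tool, called after "Request:" as name(argument=value, ...), one argument or row to a line, values as JSON. jog_arm: Moves the arm, as the interface text tells. Its arguments: {"type":"object","properties":{"plan":{"type":"array"},"force":{"type":"number"}},"required":["plan"]}

```bash
mkdir -p pics; ls; cat > h.py <<'E'
import numpy as np, cv2
from cell import get_obs, grab_frame, sign_off
def pts(f):
    K=f["intrinsics"];z=f["z_map"];v,u=np.mgrid[:480,:640]
    P=np.stack([(u-K[0,2])/K[0,0]*z,(v-K[1,2])/K[1,1]*z,z],-1)
    return P
def world(f): return (pts(f)-f["t"])@f["R"]   # R^T (P-t)
def ray(f,u,v,h):
    d=f["R"].T@np.linalg.inv(f["intrinsics"])@np.array([u,v,1.]);c=-f["R"].T@f["t"]
    return c+d*(h-c[2])/d[2]
E
python3 - <<'E'
from h import *
import pickle
o=get_obs();print(o)
for n in("scene","side","wrist"):
    f=grab_frame(n);pickle.dump(f,open(n+".pkl","wb"));cv2.imwrite(f"pics/{n}0.png",f["image"])
    if n=="wrist":print(f["T_tool_cam"])
    else:print(n,-f["R"].T@f["t"])
    print(f["intrinsics"])
E
```

```text
pics
{'clock': 0.0, 'q': array([-0.06823133,  0.41190823, -0.01271313,  1.59706096,  0.00561481,
        1.13429651, -0.08221922]), 'qvel': array([-4.42634998e-04, -6.17301316e-04, -4.99707021e-04, -7.92918945e-05,
        7.96014423e-05, -5.31968550e-05, -1.98606062e-04]), 'effort': array([-2.92756195e-04, -5.87956166e+01,  6.41712137e-01, -2.91074431e+01,
       -5.37758670e-02,  1.83686998e-02,  1.53371734e-04]), 'position': array([ 6.24481844e-01, -2.79327460e-05,  2.21796969e-01]), 'orientation': array([-3.13996042e+00,  1.29239833e-04,  1.57084056e+00]), 'force': array([0.88192594, 0.22216254, 0.00430568]), 'torque': array([ 0.04192407, -0.01510451, -0.01713804]), 'grasp_force': 0.0, 'opening': 1.0028557210141014}
scene [ 1.16787643 -0.4264288   0.89743983]
[[540.90503352   0.         313.03837059]
 [  0.         540.90503352 231.84862581]
 [  0.           0.           1.        ]]
side [0.4975258 0.7067949 0.5927525]
[[480.22097058   0.         323.35200958]
 [  0.         480.22097058 233.63745895]
 [  0.           0.           1.        ]]
[[-1.83769035e-04 -9.58506231e-01 -2.85071519e-01  7.82701155e-02]
 [ 9.99999713e-01  3.33626343e-05 -7.56818063e-04 -3.46629976e-05]
 [ 7.34925566e-04 -2.85071576e-01  9.58505950e-01 -1.62226298e-01]
 [ 0.00000000e+00  0.00000000e+00  0.00000000e+00  1.00000000e+00]]
[[349.14183271   0.         318.26992057]
 [  0.         349.14183271 236.57666386]
 [  0.           0.           1.        ]]
```

View pics/scene0.png

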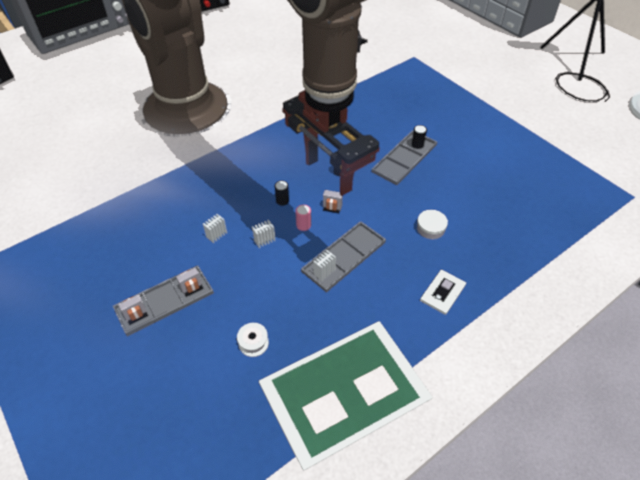

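View pics/side0.png

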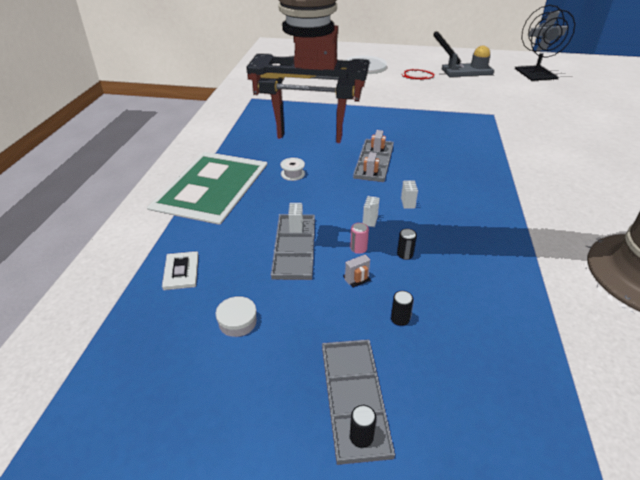

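The scene view shows:
- Black cap at (282,192); heat sinks at (215,228) and (263,233); transformer at (332,201).
- The pink decoy at (304,217) is excluded.
- Fixed parts: capacitor (419,135), heat sink (324,262), transformers (133,307) and (190,282).
- Reel (252,338), tin (432,222).

The side view shows:
- Black caps at (407,243) and (402,307); the fixed one is at (362,425).
- Transformer (357,271); heat sinks (371,210) and (409,194).

Next I measure positions and heights from both views.

```bash
cat > seg.py <<'E'
from h import *
def seg(W,im,lo=0.020,hi=0.075,amin=40):
    ok=(W[...,2]>lo)&(W[...,2]<hi)&(W[...,0]>.3)&(W[...,0]<.95)&(abs(W[...,1])<.6)
    n,l,s,c=cv2.connectedComponentsWithStats(ok.astype(np.uint8),connectivity=4)
    for i in range(1,n):
        if s[i,4]<amin: continue
        p=W[l==i];h=np.percentile(p[:,2],95);t=p[p[:,2]>h-.004]
        (cx,cy),(a,b),g=cv2.minAreaRect((t[:,:2]*1000).astype(np.float32))
        col=np.median(im[l==i],0).astype(int)
        print("px",c[i].round(),"n",s[i,4],"h%.1f"%(h*1e3),"rect c(%.1f %.1f) %.1fx%.1f ang %.1f"%(cx,cy,a,b,g),"bgr",col)
E
python3 - <<'E'
from seg import *
import pickle
for n in("scene","side"):
    f=pickle.load(open(n+".pkl","rb"));W=world(f);print(n);seg(W,f["image"])
    # trays: grey, height 8..14mm
    ok=((W[...,2]>.0015)&(W[...,2]<.016)&(np.ptp(f["image"].astype(int),axis=-1)<25)&(f["image"].max(-1)<150)&(W[...,0]>.25)&(W[...,0]<.95)&(abs(W[...,1])<.6)).astype(np.uint8)
    ok=cv2.morphologyEx(ok,cv2.MORPH_CLOSE,np.ones((5,5)))
    k,l,s,c=cv2.connectedComponentsWithStats(ok)
    for i in range(1,k):
        if s[i,4]>500:
            p=W[(l==i)&(W[...,2]<.016)&(W[...,2]>.0015)]; (cx,cy),(a,b),g=cv2.minAreaRect((p[:,:2]*1000).astype(np.float32)); print("tray",c[i].round(),"c(%.1f %.1f) %.1fx%.1f %.1f"%(cx,cy,a,b,g),np.percentile(p[:,2],[10,90]).round(4))
E
```

```text
scene
px [419. 134.] n 232 h57.4 rect c(494.1 383.3) 30.2x31.3 ang 30.5 bgr [45 41 40]
px [282. 190.] n 245 h53.9 rect c(444.8 12.1) 29.9x30.1 ang 7.5 bgr [69 51 38]
px [332. 198.] n 259 h46.3 rect c(527.5 90.0) 38.0x18.0 ang 37.1 bgr [140 135 151]
px [304. 214.] n 277 h54.1 rect c(533.3 5.9) 29.6x29.9 ang 53.9 bgr [119  93 147]
px [433. 221.] n 563 h31.2 rect c(707.1 220.1) 59.1x61.5 ang 44.1 bgr [235 236 233]
px [214. 225.] n 304 h48.5 rect c(440.9 -157.6) 25.5x39.2 ang 3.9 bgr [165 154 146]
px [264. 230.] n 286 h48.1 rect c(516.3 -84.3) 38.0x26.8 ang 81.4 bgr [151 148 143]
px [325. 263.] n 360 h51.1 rect c(661.1 -35.0) 24.9x39.4 ang 9.0 bgr [162 160 155]
px [189. 279.] n 365 h48.1 rect c(529.4 -266.9) 39.5x19.4 ang 85.3 bgr [149 145 165]
px [132. 306.] n 398 h48.2 rect c(519.8 -382.6) 39.3x18.4 ang 85.2 bgr [153 147 169]
px [252. 336.] n 641 h32.1 rect c(707.5 -234.8) 52.5x53.4 ang 85.8 bgr [236 236 234]
tray [403. 159.] c(508.6 326.6) 73.3x182.8 14.8 [0.0034 0.0131]
tray [346. 255.] c(653.7 22.7) 73.5x180.4 7.7 [0.003  0.0129]
tray [163. 302.] c(524.5 -325.5) 176.4x76.0 85.5 [0.0
[... 506 characters left out ...]
 bgr [175 171 163]
px [359. 234.] n 353 h51.7 rect c(532.5 7.9) 30.5x31.0 ang 39.8 bgr [126 101 153]
px [407. 240.] n 366 h51.6 rect c(442.5 13.0) 30.5x31.7 ang 19.9 bgr [72 63 58]
px [358. 266.] n 419 h43.0 rect c(526.7 91.0) 39.7x17.6 ang 38.3 bgr [135 127 152]
px [402. 304.] n 504 h51.7 rect c(449.2 173.5) 31.7x29.9 ang 69.8 bgr [48 37 32]
px [236. 312.] n 1014 h28.9 rect c(706.3 220.0) 60.6x61.9 ang 46.4 bgr [214 215 212]
px [363. 423.] n 830 h55.0 rect c(493.2 384.2) 30.7x30.7 ang 4.0 bgr [75 72 69]
tray [374. 161.] c(523.2 -326.3) 186.6x71.4 85.5 [0.0024 0.0122]
tray [294. 250.] c(651.9 23.3) 71.1x180.9 7.8 [0.0024 0.0118]
tray [355. 400.] c(507.9 328.0) 71.9x180.0 14.5 [0.0024 0.012 ]
```

Candidates for capacitor (side view pixels): black (407,240), black (402,304), pink (359,234) which is not meant, and a fixed black one (363,423). I check this in one close crop.

```bash
python3 -c "
import cv2;i=cv2.imread('pics/side0.png')[170:340,320:450];cv2.imwrite('pics/crop1.png',cv2.resize(i,None,fx=3,fy=3))"
```

```text
(no output)
```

View pics/crop1.png

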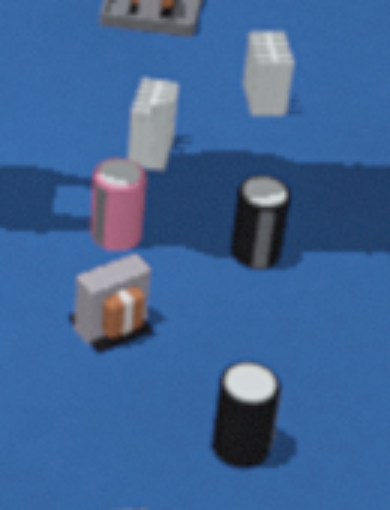

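Request:
jog_arm(
  plan=[
    {"tx": 2.5,"ty": -2.5,"tz": 1.7,"jaw": 6},
    {"tx": 2.5,"ty": -2.5,"tz": 1.7,"jaw": 6},
    {"tx": 2.5,"ty": -2.5,"tz": 1.7,"jaw": 6},
    {"tx": 2.5,"ty": -2.5,"tz": 1.7,"jaw": 6},
    {"tx": 2.5,"ty": -2.5,"tz": 1.7,"jaw": 6},
  ],
  force=15,
)

```text
invalid input at $.plan[0]: expected keys tx, ty, tz, rx, ry, rz, jaw
```

Request:
jog_arm(
  plan=[
    {"tx": 2.5,"ty": -2.5,"tz": 1.7,"jaw": 6},
    {"tx": 2.3,"ty": -2.5,"tz": 1.7,"jaw": 6},
    {"jaw": 6},
    {"jaw": 6},
  ],
)

```text
invalid input at $.plan[0]: expected keys tx, ty, tz, rx, ry, rz, jaw
```

The crop shows two black cans at crop pixels (261,222) and (247,413), the pink decoy at (119,203), two heat sinks at (154,123) and (267,73), and the transformer at (113,302). The choice holds.

Request:
jog_arm(
  plan=[
    {"tx": 2.5,"ty": -2.5,"tz": 1.7,"rx": 0,"ry": 0,"rz": 0,"jaw": 6},
    {"tx": 2.5,"ty": -2.5,"tz": 1.7,"rx": 0,"ry": 0,"rz": 0,"jaw": 6},
    {"tx": 2.5,"ty": -2.5,"tz": 1.7,"rx": 0,"ry": 0,"rz": 0,"jaw": 6},
    {"tx": 2.5,"ty": -2.5,"tz": 1.7,"rx": 0,"ry": 0,"rz": 0,"jaw": 6},
    {"tx": 2.5,"ty": -2.5,"tz": 1.7,"rx": 0,"ry": 0,"rz": 0,"jaw": 6},
  ],
  force=15,
)

```text
clock: 0.57
position: [0.4985, 0.1257, 0.1369]
orientation: [-3.142, -0.0, 1.57]
force: [0.7, 1.1, 0.2]
opening: 0.693
grasp_force: 0.0
```

Request:
jog_arm(
  plan=[
    {"tx": 2.5,"ty": -2.5,"tz": 1.7,"rx": 0,"ry": 0,"rz": 0,"jaw": 6},
    {"tx": 2.3,"ty": -2.5,"tz": 1.7,"rx": 0,"ry": 0,"rz": 0,"jaw": 6},
    {"tx": 0,"ty": 0,"tz": 0,"rx": 0,"ry": 0,"rz": 0,"jaw": 6},
    {"tx": 0,"ty": 0,"tz": 0,"rx": 0,"ry": 0,"rz": 0,"jaw": 6},
  ],
)

```text
clock: 0.9
position: [0.4481, 0.1741, 0.1028]
orientation: [-3.139, 0.001, 1.575]
force: [0.3, 0.5, 0.3]
opening: 0.682
grasp_force: 0.0
```

```bash
cat >> seg.py <<'E'
from scipy.spatial.transform import Rotation as Rn
def wristW():
    o=get_obs();f=grab_frame("wrist");T=f["T_tool_cam"];P=pts(f)
    R=Rn.from_euler("xyz",o["orientation"]).as_matrix()
    W=(P@T[:3,:3].T+T[:3,3])@R.T+o["position"];W[f["z_map"]==0]=-9
    return o,f,W
def look(**k):
    o,f,W=wristW();print(o["clock"],o["position"].round(4),o["orientation"].round(4));seg(W,f["image"],amin=150,**k)
E
python3 -c "
from seg import *
look()"
```

```text
0.9 [0.4481 0.1741 0.1028] [-3.1393e+00  7.0000e-04  1.5748e+00]
px [321. 254.] n 2164 h51.4 rect c(449.7 172.1) 31.3x31.2 ang 36.8 bgr [108 102  96]
px [313. 425.] n 1055 h48.8 rect c(443.6 23.6) 24.6x6.9 ang 2.1 bgr [37 28 25]
px [408. 428.] n 467 h43.3 rect c(523.3 18.3) 13.5x2.7 ang 29.5 bgr [ 84  68 116]
```

Request:
jog_arm(
  plan=[
    {"tx": -0.2,"ty": 0.2,"tz": 3.5,"rx": 0,"ry": 0,"rz": 0,"jaw": 6},
    {"tx": 0,"ty": 0,"tz": 3.3,"rx": 0,"ry": 0,"rz": 0,"jaw": 6},
    {"tx": 0,"ty": 0,"tz": 2.0,"rx": 0,"ry": 0,"rz": 0,"jaw": 6},
    {"tx": 0,"ty": 0,"tz": 0,"rx": 0,"ry": 0,"rz": 0,"jaw": 2},
    {"tx": 0,"ty": 0,"tz": 0,"rx": 0,"ry": 0,"rz": 0,"jaw": 2},
  ],
)

```text
clock: 1.37
position: [0.4526, 0.1699, 0.0155]
orientation: [-3.141, 0.001, 1.569]
force: [1.3, -0.7, 0.6]
opening: 0.569
grasp_force: 0.0
```

Request:
jog_arm(
  plan=[
    {"tx": 0,"ty": 0,"tz": 0,"rx": 0,"ry": 0,"rz": 0,"jaw": 2},
    {"tx": 0,"ty": 0,"tz": 0,"rx": 0,"ry": 0,"rz": 0,"jaw": 2},
    {"tx": 0,"ty": 0,"tz": 0,"rx": 0,"ry": 0,"rz": 0,"jaw": 2},
  ],
)

```text
clock: 1.62
position: [0.4532, 0.1712, 0.0172]
orientation: [3.139, -0.001, 1.57]
force: [0.6, -0.3, 3.9]
opening: 0.362
grasp_force: 15.0
```

Request:
jog_arm(
  plan=[
    {"tx": 0,"ty": 0,"tz": -2.5,"rx": 0,"ry": 0,"rz": 0,"jaw": 2},
    {"tx": 0,"ty": 0,"tz": -3.5,"rx": 0,"ry": 0,"rz": 0,"jaw": 2},
    {"tx": 1.5,"ty": 0.5,"tz": -2.5,"rx": 0,"ry": 0,"rz": 0,"jaw": 2},
    {"tx": 3.5,"ty": 1.3,"tz": 0,"rx": 0,"ry": 0,"rz": 0,"jaw": 2},
    {"tx": 3.5,"ty": 1.3,"tz": 0,"rx": 0,"ry": 0,"rz": 0,"jaw": 2},
  ],
)

```text
clock: 2.03
position: [0.4852, 0.2565, 0.1043]
orientation: [3.136, -0.002, 1.568]
force: [1.0, -0.1, -1.3]
opening: 0.361
grasp_force: 15.0
```

Request:
jog_arm(
  plan=[
    {"tx": 3.5,"ty": 1.3,"tz": 0,"rx": 0,"ry": 0,"rz": 0,"jaw": 2},
    {"tx": 2.5,"ty": 1.0,"tz": 0,"rx": 0,"ry": 0,"rz": 0,"jaw": 2},
    {"tx": 1.0,"ty": 0.3,"tz": 0,"rx": 0,"ry": 0,"rz": 0,"jaw": 2},
    {"tx": 0,"ty": 0,"tz": 0,"rx": 0,"ry": 0,"rz": 0,"jaw": 2},
  ],
)

```text
clock: 2.37
position: [0.509, 0.3289, 0.1013]
orientation: [3.141, -0.002, 1.574]
force: [-0.0, 0.3, -0.8]
opening: 0.36
grasp_force: 15.0
```

```bash
python3 -c "
from seg import *
look()"
```

```text
2.3667 [0.509  0.3289 0.1013] [ 3.1407e+00 -1.9000e-03  1.5740e+00]
px [294. 175.] n 2259 h54.7 rect c(493.9 382.5) 31.2x31.1 ang 46.6 bgr [248 249 246]
px [562. 351.] n 810 h27.6 rect c(701.3 242.8) 40.6x13.2 ang 2.1 bgr [234 236 233]
px [555. 402.] n 535 h27.7 rect c(701.5 195.5) 14.3x40.5 ang 88.3 bgr [233 236 233]
```

Request:
jog_arm(
  plan=[
    {"tx": 0,"ty": 0,"tz": 3.5,"rx": 0,"ry": 0,"rz": 0,"jaw": 2},
    {"tx": 0,"ty": 0,"tz": 3.0,"rx": 0,"ry": 0,"rz": 0,"jaw": 2},
    {"tx": 0,"ty": 0,"tz": 1.2,"rx": 0,"ry": 0,"rz": 0,"jaw": 2},
    {"tx": 0,"ty": 0,"tz": 0.4,"rx": 0,"ry": 0,"rz": 0,"jaw": 2},
    {"tx": 0,"ty": 0,"tz": 0,"rx": 0,"ry": 0,"rz": 0,"jaw": 2},
  ],
)

```text
clock: 2.83
position: [0.5082, 0.3236, 0.0197]
orientation: [-3.14, 0.002, 1.569]
force: [0.1, 0.6, 0.2]
opening: 0.363
grasp_force: 15.0
```

Request:
jog_arm(
  plan=[
    {"tx": 0,"ty": 0,"tz": 0.1,"rx": 0,"ry": 0,"rz": 0,"jaw": 2},
    {"tx": 0,"ty": 0,"tz": 0,"rx": 0,"ry": 0,"rz": 0,"jaw": 2},
    {"tx": 0,"ty": 0,"tz": 0,"rx": 0,"ry": 0,"rz": 0,"jaw": 5},
    {"tx": 0,"ty": 0,"tz": 0,"rx": 0,"ry": 0,"rz": 0,"jaw": 5},
    {"tx": 0,"ty": 0,"tz": 0,"rx": 0,"ry": 0,"rz": 0,"jaw": 5},
  ],
)

```text
clock: 3.25
position: [0.5093, 0.326, 0.0191]
orientation: [3.141, -0.0, 1.571]
force: [0.2, 0.7, -0.1]
opening: 0.547
grasp_force: 0.0
```

Request:
jog_arm(
  plan=[
    {"tx": 0,"ty": 0,"tz": -2.5,"rx": 0,"ry": 0,"rz": 0,"jaw": 5},
    {"tx": 0,"ty": 0,"tz": -3.5,"rx": 0,"ry": 0,"rz": 0,"jaw": 5},
    {"tx": -2,"ty": 0,"tz": -2.5,"rx": 0,"ry": 0,"rz": 0,"jaw": 6},
    {"tx": -3.8,"ty": -0.8,"tz": 0,"rx": 0,"ry": 0,"rz": 0,"jaw": 6},
    {"tx": -3.8,"ty": -0.8,"tz": 0,"rx": 0,"ry": 0,"rz": 0,"jaw": 6},
  ],
)

```text
clock: 3.67
position: [0.4939, 0.2308, 0.1056]
orientation: [3.138, -0.002, 1.573]
force: [1.0, -1.6, -0.3]
opening: 0.682
grasp_force: 0.0
```

Request:
jog_arm(
  plan=[
    {"tx": -3.8,"ty": -0.8,"tz": 0,"rx": 0,"ry": 0,"rz": 0,"jaw": 6},
    {"tx": -3.8,"ty": -0.8,"tz": 0,"rx": 0,"ry": 0,"rz": 0,"jaw": 6},
    {"tx": -3.8,"ty": -0.8,"tz": 0,"rx": 0,"ry": 0,"rz": 0,"jaw": 6},
    {"tx": -3.8,"ty": -0.8,"tz": 0,"rx": 0,"ry": 0,"rz": 0,"jaw": 6},
    {"tx": -3.8,"ty": -0.8,"tz": 0,"rx": 0,"ry": 0,"rz": 0,"jaw": 6},
  ],
)

```text
clock: 4.08
position: [0.4524, 0.0384, 0.104]
orientation: [3.141, -0.0, 1.571]
force: [0.7, 0.7, -0.4]
opening: 0.679
grasp_force: 0.0
```

Request:
jog_arm(
  plan=[
    {"tx": -2.6,"ty": -0.8,"tz": 0,"rx": 0,"ry": 0,"rz": 0,"jaw": 6},
    {"tx": 0,"ty": 0,"tz": 0,"rx": 0,"ry": 0,"rz": 0,"jaw": 6},
    {"tx": 0,"ty": 0,"tz": 0,"rx": 0,"ry": 0,"rz": 0,"jaw": 6},
  ],
)

```text
clock: 4.33
position: [0.4449, 0.0126, 0.104]
orientation: [3.141, 0.0, 1.567]
force: [0.2, 0.9, 0.6]
opening: 0.68
grasp_force: 0.0
```

```bash
python3 -c "
from seg import *
look()
f=grab_frame('scene');cv2.imwrite('pics/scene1.png',f['image']);seg(world(f),f['image'])"
```

```text
4.3333 [0.4449 0.0126 0.104 ] [3.1409e+00 1.0000e-04 1.5673e+00]
px [446. 134.] n 3212 h43.0 rect c(527.4 88.8) 40.4x16.5 ang 37.8 bgr [230 223 227]
px [317. 254.] n 2122 h51.4 rect c(443.9 10.3) 30.9x31.4 ang 59.1 bgr [114 109 104]
px [444. 259.] n 2403 h51.3 rect c(531.9 5.7) 31.4x31.1 ang 2.9 bgr [197 160 233]
px [609. 303.] n 2332 h48.1 rect c(659.1 -28.9) 25.0x24.1 ang 6.7 bgr [122 122 118]
px [312. 427.] n 827 h44.7 rect c(438.2 -144.6) 23.8x8.8 ang 8.2 bgr [123 121 117]
px [413. 141.] n 470 h57.4 rect c(501.5 354.9) 32.1x93.2 ang 17.6 bgr [42 38 37]
px [282. 190.] n 253 h53.8 rect c(444.1 12.4) 28.6x32.0 ang 54.3 bgr [57 45 32]
px [333. 198.] n 266 h45.7 rect c(528.4 89.6) 40.8x21.7 ang 41.0 bgr [145 141 152]
px [303. 214.] n 279 h54.2 rect c(533.2 5.5) 29.8x30.5 ang 44.3 bgr [145 107 175]
px [432. 221.] n 567 h31.1 rect c(706.3 220.1) 60.8x60.5 ang 80.1 bgr [235 236 233]
px [214. 225.] n 306 h48.2 rect c(441.1 -158.2) 27.1x38.9 ang 7.0 bgr [165 153 145]
px [264. 230.] n 288 h48.1 rect c(516.1 -84.4) 38.4x26.6 ang 86.0 bgr [167 155 146]
px [325. 263.] n 361 h51.0 rect c(660.6 -34.3) 25.8x39.6 ang 9.4 bgr [162 159 154]
px [189. 279.] n 372 h48.3 rect c(528.9 -266.6) 39.8x18.5 ang 85.6 bgr [148 144 164]
px [132. 306.] n 401 h48.0 rect c(520.3 -382.6) 39.2x19.8 ang 86.7 bgr [152 148 168]
px [252. 336.] n 643 h31.8 rect c(707.8 -235.0) 53.4x52.9 ang 32.3 bgr [236 236 234]
```

Request:
jog_arm(
  plan=[
    {"tx": -0.2,"ty": -0.1,"tz": 3.5,"rx": 0,"ry": 0,"rz": 0,"jaw": 6},
    {"tx": 0,"ty": 0,"tz": 3.3,"rx": 0,"ry": 0,"rz": 0,"jaw": 6},
    {"tx": 0,"ty": 0,"tz": 2.0,"rx": 0,"ry": 0,"rz": 0,"jaw": 6},
    {"tx": 0,"ty": 0,"tz": 0,"rx": 0,"ry": 0,"rz": 0,"jaw": 2},
    {"tx": 0,"ty": 0,"tz": 0,"rx": 0,"ry": 0,"rz": 0,"jaw": 2},
  ],
)

```text
clock: 4.85
position: [0.4436, 0.0134, 0.0151]
orientation: [-3.139, -0.0, 1.573]
force: [-0.1, 0.0, 0.7]
opening: 0.568
grasp_force: 0.0
```

Request:
jog_arm(
  plan=[
    {"tx": 0,"ty": 0,"tz": 0,"rx": 0,"ry": 0,"rz": 0,"jaw": 2},
    {"tx": 0,"ty": 0,"tz": 0,"rx": 0,"ry": 0,"rz": 0,"jaw": 2},
    {"tx": 0,"ty": 0,"tz": 0,"rx": 0,"ry": 0,"rz": 0,"jaw": 2},
  ],
)

```text
clock: 5.1
position: [0.4451, 0.0124, 0.017]
orientation: [3.139, -0.0, 1.571]
force: [-0.6, 1.5, 2.1]
opening: 0.36
grasp_force: 15.0
```

Request:
jog_arm(
  plan=[
    {"tx": 0,"ty": 0,"tz": -2.5,"rx": 0,"ry": 0,"rz": 0,"jaw": 2},
    {"tx": 0,"ty": 0,"tz": -3.5,"rx": 0,"ry": 0,"rz": 0,"jaw": 2},
    {"tx": 1.5,"ty": 0.5,"tz": -2.5,"rx": 0,"ry": 0,"rz": 0,"jaw": 2},
    {"tx": 3.5,"ty": 1.0,"tz": 0,"rx": 0,"ry": 0,"rz": 0,"jaw": 2},
    {"tx": 3.7,"ty": 1.1,"tz": 0,"rx": 0,"ry": 0,"rz": 0,"jaw": 2},
  ],
)

```text
clock: 5.52
position: [0.4719, 0.0987, 0.1038]
orientation: [3.136, -0.001, 1.566]
force: [0.8, 0.4, -1.9]
opening: 0.362
grasp_force: 15.0
```

Request:
jog_arm(
  plan=[
    {"tx": 3.7,"ty": 1.1,"tz": 0,"rx": 0,"ry": 0,"rz": 0,"jaw": 2},
    {"tx": 3.7,"ty": 1.1,"tz": 0,"rx": 0,"ry": 0,"rz": 0,"jaw": 2},
    {"tx": 3.7,"ty": 1.1,"tz": 0,"rx": 0,"ry": 0,"rz": 0,"jaw": 2},
    {"tx": 3.5,"ty": 1.0,"tz": 0,"rx": 0,"ry": 0,"rz": 0,"jaw": 2},
    {"tx": 2.5,"ty": 1.0,"tz": 0,"rx": 0,"ry": 0,"rz": 0,"jaw": 2},
  ],
)

```text
clock: 5.93
position: [0.523, 0.2742, 0.1019]
orientation: [3.14, -0.002, 1.573]
force: [-0.0, -0.5, -0.6]
opening: 0.362
grasp_force: 15.0
```

Request:
jog_arm(
  plan=[
    {"tx": 0,"ty": 0,"tz": 0,"rx": 0,"ry": 0,"rz": 0,"jaw": 2},
    {"tx": 0,"ty": 0,"tz": 0,"rx": 0,"ry": 0,"rz": 0,"jaw": 2},
  ],
)

```text
clock: 6.1
position: [0.5229, 0.2717, 0.1012]
orientation: [3.141, -0.001, 1.573]
force: [-0.6, -0.2, -0.2]
opening: 0.363
grasp_force: 15.0
```

Request:
jog_arm(
  plan=[
    {"tx": 0,"ty": 0,"tz": 3.5,"rx": 0,"ry": 0,"rz": 0,"jaw": 2},
    {"tx": 0,"ty": 0,"tz": 3.0,"rx": 0,"ry": 0,"rz": 0,"jaw": 2},
    {"tx": 0,"ty": 0,"tz": 1.2,"rx": 0,"ry": 0,"rz": 0,"jaw": 2},
    {"tx": 0,"ty": 0,"tz": 0.5,"rx": 0,"ry": 0,"rz": 0,"jaw": 2},
    {"tx": 0,"ty": 0,"tz": 0,"rx": 0,"ry": 0,"rz": 0,"jaw": 2},
  ],
)

```text
clock: 6.52
position: [0.5223, 0.2684, 0.0188]
orientation: [-3.14, 0.002, 1.57]
force: [0.4, 0.5, -0.2]
opening: 0.361
grasp_force: 15.0
```

Request:
jog_arm(
  plan=[
    {"tx": 0,"ty": 0,"tz": 0,"rx": 0,"ry": 0,"rz": 0,"jaw": 2},
    {"tx": 0,"ty": 0,"tz": 0,"rx": 0,"ry": 0,"rz": 0,"jaw": 5},
    {"tx": 0,"ty": 0,"tz": 0,"rx": 0,"ry": 0,"rz": 0,"jaw": 5},
    {"tx": 0,"ty": 0,"tz": 0,"rx": 0,"ry": 0,"rz": 0,"jaw": 5},
  ],
)

```text
clock: 6.85
position: [0.5235, 0.2699, 0.0194]
orientation: [3.14, -0.0, 1.57]
force: [-1.1, 0.3, -0.2]
opening: 0.547
grasp_force: 0.0
```

Request:
jog_arm(
  plan=[
    {"tx": 0,"ty": 0,"tz": -2.5,"rx": 0,"ry": 0,"rz": 0,"jaw": 5},
    {"tx": 0,"ty": 0,"tz": -3.5,"rx": 0,"ry": 0,"rz": 0,"jaw": 5},
    {"tx": -2,"ty": 0,"tz": -2.5,"rx": 0,"ry": 0,"rz": 0,"jaw": 6},
    {"tx": -4,"ty": 0.1,"tz": 0,"rx": 0,"ry": 0,"rz": 0,"jaw": 6},
    {"tx": -4,"ty": 0.1,"tz": 0,"rx": 0,"ry": 0,"rz": 0,"jaw": 6},
  ],
)

```text
clock: 7.27
position: [0.5261, 0.171, 0.106]
orientation: [3.137, -0.002, 1.574]
force: [0.3, -1.1, -0.2]
opening: 0.681
grasp_force: 0.0
```

Request:
jog_arm(
  plan=[
    {"tx": -4,"ty": 0.1,"tz": 0,"rx": 0,"ry": 0,"rz": 0,"jaw": 6},
    {"tx": -4,"ty": 0.1,"tz": 0,"rx": 0,"ry": 0,"rz": 0,"jaw": 6},
    {"tx": 0,"ty": 0,"tz": 0,"rx": 0,"ry": 0,"rz": -0.11,"jaw": 6},
    {"tx": 0,"ty": 0,"tz": 0,"rx": 0,"ry": 0,"rz": -0.11,"jaw": 6},
    {"tx": 0,"ty": 0,"tz": 0,"rx": 0,"ry": 0,"rz": -0.11,"jaw": 6},
  ],
)

```text
clock: 7.68
position: [0.5272, 0.0888, 0.1042]
orientation: [3.141, 0.0, 1.904]
force: [0.3, 0.5, 0.6]
opening: 0.685
grasp_force: 0.0
```

Request:
jog_arm(
  plan=[
    {"tx": 0,"ty": 0,"tz": 0,"rx": 0,"ry": 0,"rz": -0.11,"jaw": 6},
    {"tx": 0,"ty": 0,"tz": 0,"rx": 0,"ry": 0,"rz": -0.11,"jaw": 6},
    {"tx": 0,"ty": 0,"tz": 0,"rx": 0,"ry": 0,"rz": -0.11,"jaw": 6},
    {"tx": 0,"ty": 0,"tz": 0,"rx": 0,"ry": 0,"rz": 0,"jaw": 6},
    {"tx": 0,"ty": 0,"tz": 0,"rx": 0,"ry": 0,"rz": 0,"jaw": 6},
  ],
)

```text
clock: 8.1
position: [0.5271, 0.0898, 0.1039]
orientation: [3.141, 0.0, 2.227]
force: [0.4, 0.3, 0.1]
opening: 0.683
grasp_force: 0.0
```

```bash
python3 -c "
from seg import *
look()
f=grab_frame('side');cv2.imwrite('pics/side1.png',f['image']);seg(world(f),f['image'])"
```

```text
8.1 [0.5271 0.0898 0.1039] [3.1412 0.     2.227 ]
px [499.  23.] n 3436 h54.8 rect c(526.6 261.1) 31.9x20.1 ang 36.6 bgr [64 60 57]
px [610. 255.] n 4502 h28.1 rect c(700.4 210.9) 45.1x62.2 ang 51.6 bgr [245 247 245]
px [318. 248.] n 2398 h42.9 rect c(527.4 88.8) 39.6x16.8 ang 38.6 bgr [135 125 127]
px [264. 337.] n 1117 h51.2 rect c(536.8 11.5) 18.2x24.7 ang 19.2 bgr [182 149 222]
px [357. 432.] n 540 h38.0 rect c(652.9 -18.7) 17.7x8.0 ang 34.9 bgr [125 124 120]
px [292. 164.] n 250 h30.0 rect c(706.7 -234.1) 52.8x54.0 ang 17.9 bgr [211 213 211]
px [410. 193.] n 171 h45.5 rect c(436.4 -149.5) 26.4x23.2 ang 83.5 bgr [161 159 154]
px [369. 207.] n 181 h45.9 rect c(520.3 -84.6) 18.1x41.5 ang 0.5 bgr [177 168 163]
px [295. 214.] n 301 h49.2 rect c(660.7 -35.1) 23.3x41.0 ang 10.4 bgr [175 170 163]
px [359. 234.] n 355 h51.7 rect c(531.2 7.4) 30.1x29.7 ang 19.8 bgr [128 101 167]
px [358. 266.] n 419 h43.2 rect c(527.1 90.8) 40.5x18.6 ang 38.7 bgr [121 114 119]
px [236. 312.] n 1013 h29.0 rect c(705.8 220.5) 60.7x61.1 ang 53.2 bgr [214 215 212]
px [349. 345.] n 624 h54.9 rect c(522.6 268.1) 29.8x30.5 ang 6.7 bgr [92 84 79]
px [355. 382.] n 729 h54.9 rect c(508.4 327.2) 30.3x32.5 ang 6.6 bgr [61 57 55]
px [363. 423.] n 834 h55.1 rect c(493.2 384.3) 30.8x29.9 ang 3.3 bgr [70 66 64]
```

View pics/side1.png

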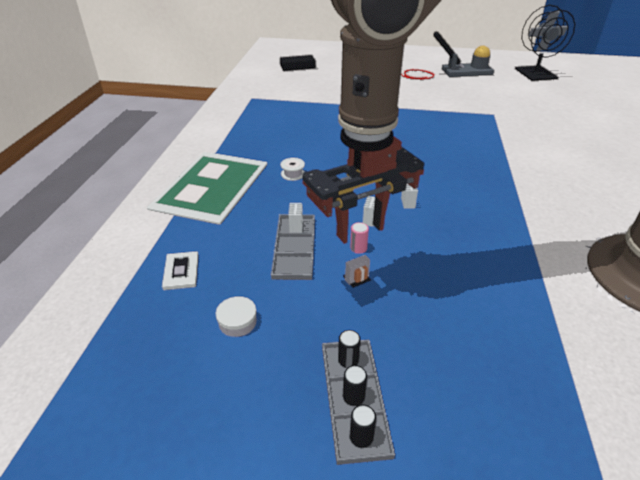

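The side view shows three upright cans in the capacitor tray at (349,345), (355,382) and (363,423), all the same height. The transformer is at (358,268), below the aligned gripper.

Request:
jog_arm(
  plan=[
    {"tx": 0,"ty": 0,"tz": 3.5,"rx": 0,"ry": 0,"rz": 0,"jaw": 6},
    {"tx": 0,"ty": 0,"tz": 3.3,"rx": 0,"ry": 0,"rz": 0,"jaw": 6},
    {"tx": 0,"ty": 0,"tz": 2.0,"rx": 0,"ry": 0,"rz": 0,"jaw": 6},
    {"tx": 0,"ty": 0,"tz": 0,"rx": 0,"ry": 0,"rz": 0,"jaw": 2.5},
    {"tx": 0,"ty": 0,"tz": 0,"rx": 0,"ry": 0,"rz": 0,"jaw": 2.5},
  ],
  force=30,
)

```text
clock: 8.62
position: [0.5263, 0.09, 0.0151]
orientation: [-3.14, -0.001, 2.23]
force: [0.2, 0.1, 0.3]
opening: 0.568
grasp_force: 0.0
```

Request:
jog_arm(
  plan=[
    {"tx": 0,"ty": 0,"tz": 0,"rx": 0,"ry": 0,"rz": 0,"jaw": 2.5},
    {"tx": 0,"ty": 0,"tz": 0,"rx": 0,"ry": 0,"rz": 0,"jaw": 2.5},
    {"tx": 0,"ty": 0,"tz": 0,"rx": 0,"ry": 0,"rz": 0,"jaw": 2.5},
  ],
)

```text
clock: 8.87
position: [0.528, 0.0902, 0.0171]
orientation: [3.139, 0.001, 2.23]
force: [0.5, 0.6, 2.0]
opening: 0.451
grasp_force: 30.0
```

Request:
jog_arm(
  plan=[
    {"tx": 0,"ty": 0,"tz": -2.5,"rx": 0,"ry": 0,"rz": 0,"jaw": 2.5},
    {"tx": 0,"ty": 0,"tz": -3.5,"rx": 0,"ry": 0,"rz": 0,"jaw": 2.5},
    {"tx": 0,"ty": 0,"tz": -2.8,"rx": 0,"ry": 0,"rz": 0,"jaw": 2.5},
    {"tx": 0,"ty": 0,"tz": 0,"rx": 0,"ry": 0,"rz": 0.11,"jaw": 2.5},
    {"tx": 0,"ty": 0,"tz": 0,"rx": 0,"ry": 0,"rz": 0.11,"jaw": 2.5},
  ],
)

```text
clock: 9.28
position: [0.5287, 0.0902, 0.1068]
orientation: [3.136, 0.001, 2.005]
force: [-0.0, -0.5, -2.8]
opening: 0.456
grasp_force: 30.0
```

Request:
jog_arm(
  plan=[
    {"tx": 0,"ty": 0,"tz": 0,"rx": 0,"ry": 0,"rz": 0.11,"jaw": 2.5},
    {"tx": 0,"ty": 0,"tz": 0,"rx": 0,"ry": 0,"rz": 0.11,"jaw": 2.5},
    {"tx": 0,"ty": 0,"tz": 0,"rx": 0,"ry": 0,"rz": 0.11,"jaw": 2.5},
    {"tx": 0,"ty": 0,"tz": 0,"rx": 0,"ry": 0,"rz": 0.11,"jaw": 2.5},
    {"tx": -2,"ty": 0,"tz": 0,"rx": 0,"ry": 0,"rz": 0,"jaw": 2.5},
  ],
)

```text
clock: 9.7
position: [0.5272, 0.0742, 0.1047]
orientation: [3.14, -0.003, 1.568]
force: [-0.6, 0.2, -2.2]
opening: 0.457
grasp_force: 30.0
```

Request:
jog_arm(
  plan=[
    {"tx": -3.8,"ty": 0,"tz": 0,"rx": 0,"ry": 0,"rz": 0,"jaw": 2.5},
    {"tx": -3.8,"ty": 0,"tz": 0,"rx": 0,"ry": 0,"rz": 0,"jaw": 2.5},
    {"tx": -3.8,"ty": 0,"tz": 0,"rx": 0,"ry": 0,"rz": 0,"jaw": 2.5},
    {"tx": -3.8,"ty": 0,"tz": 0,"rx": 0,"ry": 0,"rz": 0,"jaw": 2.5},
    {"tx": -3.8,"ty": 0,"tz": 0,"rx": 0,"ry": 0,"rz": 0,"jaw": 2.5},
  ],
)

```text
clock: 10.12
position: [0.5269, -0.1218, 0.1047]
orientation: [3.14, 0.0, 1.571]
force: [0.4, 0.1, -2.6]
opening: 0.457
grasp_force: 30.0
```

Request:
jog_arm(
  plan=[
    {"tx": -3.8,"ty": 0,"tz": 0,"rx": 0,"ry": 0,"rz": 0,"jaw": 2.5},
    {"tx": -3.8,"ty": 0,"tz": 0,"rx": 0,"ry": 0,"rz": 0,"jaw": 2.5},
    {"tx": -3.8,"ty": 0,"tz": 0,"rx": 0,"ry": 0,"rz": 0,"jaw": 2.5},
    {"tx": -3.8,"ty": 0,"tz": 0,"rx": 0,"ry": 0,"rz": 0,"jaw": 2.5},
    {"tx": -3.5,"ty": -0.2,"tz": 0,"rx": 0,"ry": 0,"rz": 0,"jaw": 2.5},
  ],
)

```text
clock: 10.53
position: [0.525, -0.3095, 0.1047]
orientation: [3.14, 0.001, 1.57]
force: [0.9, 0.2, -2.3]
opening: 0.454
grasp_force: 30.0
```

Request:
jog_arm(
  plan=[
    {"tx": -1.7,"ty": -0.1,"tz": 0,"rx": 0,"ry": 0,"rz": 0,"jaw": 2.5},
    {"tx": 0,"ty": 0,"tz": 0,"rx": 0,"ry": 0,"rz": 0.08,"jaw": 2.5},
    {"tx": 0,"ty": 0,"tz": 0,"rx": 0,"ry": 0,"rz": 0,"jaw": 2.5},
    {"tx": 0,"ty": 0,"tz": 0,"rx": 0,"ry": 0,"rz": 0,"jaw": 2.5},
  ],
)

```text
clock: 10.87
position: [0.5241, -0.3235, 0.1041]
orientation: [3.141, -0.0, 1.493]
force: [0.4, 0.5, -2.0]
opening: 0.455
grasp_force: 30.0
```

```bash
python3 -c "
from seg import *
look()"
```

```text
10.8667 [ 0.5241 -0.3235  0.1041] [ 3.1410e+00 -4.0000e-04  1.4926e+00]
px [159.  17.] n 1782 h46.0 rect c(443.1 -172.5) 24.7x15.0 ang 9.0 bgr [112 108 102]
px [595.  95.] n 6262 h29.5 rect c(708.0 -237.0) 55.1x53.8 ang 7.3 bgr [240 243 243]
px [320. 170.] n 2619 h46.1 rect c(529.0 -269.1) 39.9x16.0 ang 85.6 bgr [209 200 207]
px [320. 350.] n 379 h46.0 rect c(519.2 -397.1) 15.8x15.5 ang 84.9 bgr [187 179 183]
```

Request:
jog_arm(
  plan=[
    {"tx": -0.2,"ty": 0,"tz": 3.5,"rx": 0,"ry": 0,"rz": 0,"jaw": 2.5},
    {"tx": 0,"ty": 0,"tz": 3.0,"rx": 0,"ry": 0,"rz": 0,"jaw": 2.5},
    {"tx": 0,"ty": 0,"tz": 1.5,"rx": 0,"ry": 0,"rz": 0,"jaw": 2.5},
    {"tx": 0,"ty": 0,"tz": 0.4,"rx": 0,"ry": 0,"rz": 0,"jaw": 2.5},
    {"tx": 0,"ty": 0,"tz": 0,"rx": 0,"ry": 0,"rz": 0,"jaw": 2.5},
  ],
)

```text
clock: 11.33
position: [0.5238, -0.3242, 0.0196]
orientation: [-3.14, -0.001, 1.495]
force: [0.2, 0.3, -1.9]
opening: 0.45
grasp_force: 30.0
```

Request:
jog_arm(
  plan=[
    {"tx": 0,"ty": 0,"tz": 0.1,"rx": 0,"ry": 0,"rz": 0,"jaw": 2.5},
    {"tx": 0,"ty": 0,"tz": 0,"rx": 0,"ry": 0,"rz": 0,"jaw": 2.5},
  ],
)

```text
clock: 11.5
position: [0.5246, -0.3251, 0.019]
orientation: [3.141, -0.0, 1.493]
force: [0.4, 0.2, -2.1]
opening: 0.452
grasp_force: 30.0
```

Request:
jog_arm(
  plan=[
    {"tx": 0,"ty": 0,"tz": 0.1,"rx": 0,"ry": 0,"rz": 0,"jaw": 2.5},
    {"tx": 0,"ty": 0,"tz": 0,"rx": 0,"ry": 0,"rz": 0,"jaw": 2.5},
  ],
)

```text
clock: 11.67
position: [0.5246, -0.3253, 0.0189]
orientation: [3.141, -0.0, 1.492]
force: [-1.3, 3.1, 7.2]
opening: 0.458
grasp_force: 30.0
```

Request:
jog_arm(
  plan=[
    {"tx": 0,"ty": 0,"tz": 0,"rx": 0,"ry": 0,"rz": 0,"jaw": 5},
    {"tx": 0,"ty": 0,"tz": 0,"rx": 0,"ry": 0,"rz": 0,"jaw": 5.5},
    {"tx": 0,"ty": 0,"tz": 0,"rx": 0,"ry": 0,"rz": 0,"jaw": 5.5},
  ],
)

```text
clock: 11.92
position: [0.5242, -0.3261, 0.018]
orientation: [3.141, 0.0, 1.491]
force: [-0.2, 0.4, 0.3]
opening: 0.613
grasp_force: 0.0
```

Request:
jog_arm(
  plan=[
    {"tx": 0,"ty": 0,"tz": -2.5,"rx": 0,"ry": 0,"rz": 0,"jaw": 5.5},
    {"tx": 0,"ty": 0,"tz": -3.5,"rx": 0,"ry": 0,"rz": 0,"jaw": 5.5},
    {"tx": 0,"ty": 0,"tz": -2.5,"rx": 0,"ry": 0,"rz": -0.1,"jaw": 5.5},
    {"tx": 0,"ty": 0,"tz": 0,"rx": 0,"ry": 0,"rz": -0.1,"jaw": 5.5},
    {"tx": 0,"ty": 0,"tz": 0,"rx": 0,"ry": 0,"rz": 0,"jaw": 5.5},
  ],
)

```text
clock: 12.33
position: [0.525, -0.3267, 0.1047]
orientation: [3.138, 0.002, 1.695]
force: [0.3, 0.1, -1.0]
opening: 0.625
grasp_force: 0.0
```

Request:
jog_arm(
  plan=[
    {"tx": 3.5,"ty": -1.3,"tz": 0,"rx": 0,"ry": 0,"rz": 0,"jaw": 5},
    {"tx": 3.5,"ty": -1.3,"tz": 0,"rx": 0,"ry": 0,"rz": 0,"jaw": 5},
    {"tx": 3.5,"ty": -1.2,"tz": 0,"rx": 0,"ry": 0,"rz": 0,"jaw": 5},
    {"tx": 3.5,"ty": -1.2,"tz": 0,"rx": 0,"ry": 0,"rz": 0,"jaw": 5},
    {"tx": 3.5,"ty": -1.2,"tz": 0,"rx": 0,"ry": 0,"rz": 0,"jaw": 5},
  ],
)

```text
clock: 12.75
position: [0.4396, -0.1582, 0.1017]
orientation: [-3.14, -0.001, 1.687]
force: [0.4, 0.6, -0.3]
opening: 0.568
grasp_force: 0.0
```

Request:
jog_arm(
  plan=[
    {"tx": 0,"ty": 0,"tz": 0,"rx": 0,"ry": 0,"rz": 0,"jaw": 5},
    {"tx": 0,"ty": 0,"tz": 0,"rx": 0,"ry": 0,"rz": 0,"jaw": 5},
  ],
)

```text
clock: 12.92
position: [0.4403, -0.1579, 0.1021]
orientation: [-3.14, -0.001, 1.691]
force: [0.3, -0.7, 1.1]
opening: 0.567
grasp_force: 0.0
```

```bash
python3 -c "
from seg import *
look()
f=grab_frame('side');cv2.imwrite('pics/side2.png',f['image']);seg(world(f),f['image'])"
```

```text
12.9167 [ 0.4403 -0.1579  0.1021] [-3.1403e+00 -9.0000e-04  1.6912e+00]
px [508.  15.] n 2141 h51.4 rect c(532.7 -4.9) 30.3x12.0 ang 6.5 bgr [ 85  70 108]
px [450. 158.] n 2169 h45.9 rect c(516.4 -86.4) 38.1x25.1 ang 83.7 bgr [238 236 235]
px [319. 253.] n 2213 h45.8 rect c(440.7 -160.4) 24.0x39.0 ang 9.7 bgr [131 126 121]
px [387. 431.] n 575 h36.6 rect c(521.2 -306.1) 33.8x19.6 ang 64.6 bgr [81 82 96]
px [374. 151.] n 556 h46.0 rect c(523.8 -321.7) 38.1x150.0 ang 4.5 bgr [135 129 143]
px [292. 164.] n 251 h30.0 rect c(707.6 -235.5) 53.8x55.1 ang 60.6 bgr [211 213 211]
px [409. 190.] n 260 h45.9 rect c(439.6 -157.0) 24.1x40.3 ang 11.5 bgr [158 155 151]
px [371. 207.] n 273 h45.9 rect c(516.2 -84.2) 42.4x23.9 ang 83.9 bgr [176 170 163]
px [295. 214.] n 302 h48.9 rect c(660.8 -35.5) 23.2x42.3 ang 10.6 bgr [175 170 163]
px [359. 234.] n 353 h51.6 rect c(530.5 8.8) 29.5x30.9 ang 6.4 bgr [127 101 167]
px [236. 312.] n 1016 h28.9 rect c(706.1 220.4) 60.5x61.7 ang 47.3 bgr [214 214 212]
px [349. 345.] n 621 h55.0 rect c(522.6 268.2) 30.0x31.5 ang 10.5 bgr [92 84 80]
px [355. 382.] n 721 h55.0 rect c(508.5 326.9) 30.3x32.3 ang 6.2 bgr [60 57 55]
px [363. 423.] n 831 h54.9 rect c(493.5 384.1) 30.9x30.7 ang 77.9 bgr [71 67 65]
```

Request:
jog_arm(
  plan=[
    {"tx": -0.1,"ty": 0,"tz": 3.5,"rx": 0,"ry": 0,"rz": -0.05,"jaw": 5},
    {"tx": 0,"ty": 0,"tz": 3.1,"rx": 0,"ry": 0,"rz": 0,"jaw": 5},
    {"tx": 0,"ty": 0,"tz": 2.0,"rx": 0,"ry": 0,"rz": 0,"jaw": 5},
    {"tx": 0,"ty": 0,"tz": 0,"rx": 0,"ry": 0,"rz": 0,"jaw": 1.2},
    {"tx": 0,"ty": 0,"tz": 0,"rx": 0,"ry": 0,"rz": 0,"jaw": 1.2},
  ],
  force=20,
)

```text
clock: 13.43
position: [0.4409, -0.1615, 0.0157]
orientation: [-3.139, -0.001, 1.738]
force: [0.3, -0.3, 0.6]
opening: 0.461
grasp_force: 0.0
```

Request:
jog_arm(
  plan=[
    {"tx": 0,"ty": 0,"tz": 0,"rx": 0,"ry": 0,"rz": 0,"jaw": 1.2},
    {"tx": 0,"ty": 0,"tz": 0,"rx": 0,"ry": 0,"rz": 0,"jaw": 1.2},
    {"tx": 0,"ty": 0,"tz": 0,"rx": 0,"ry": 0,"rz": 0,"jaw": 1.2},
  ],
)

```text
clock: 13.68
position: [0.4425, -0.1613, 0.0179]
orientation: [3.139, 0.001, 1.74]
force: [0.8, -0.6, 1.7]
opening: 0.273
grasp_force: 20.0
```

Request:
jog_arm(
  plan=[
    {"tx": 0,"ty": 0,"tz": -2.5,"rx": 0,"ry": 0,"rz": 0,"jaw": 1.2},
    {"tx": 0,"ty": 0,"tz": -3.5,"rx": 0,"ry": 0,"rz": 0,"jaw": 1.2},
    {"tx": 0,"ty": 0,"tz": -2.7,"rx": 0,"ry": 0,"rz": 0,"jaw": 1.2},
    {"tx": 1.2,"ty": 2,"tz": 0,"rx": 0,"ry": 0,"rz": 0,"jaw": 1.2},
    {"tx": 1.8,"ty": 3,"tz": 0,"rx": 0,"ry": 0,"rz": 0,"jaw": 1.2},
  ],
)

```text
clock: 14.1
position: [0.4858, -0.1254, 0.1069]
orientation: [3.138, 0.003, 1.735]
force: [1.0, -0.4, -1.0]
opening: 0.272
grasp_force: 20.0
```

Request:
jog_arm(
  plan=[
    {"tx": 1.8,"ty": 3,"tz": 0,"rx": 0,"ry": 0,"rz": 0,"jaw": 1.2},
    {"tx": 1.8,"ty": 3,"tz": 0,"rx": 0,"ry": 0,"rz": 0,"jaw": 1.2},
    {"tx": 1.8,"ty": 3,"tz": 0,"rx": 0,"ry": 0,"rz": 0,"jaw": 1.2},
    {"tx": 1.8,"ty": 3,"tz": 0,"rx": 0,"ry": 0,"rz": 0,"jaw": 1.2},
    {"tx": 1.8,"ty": 3,"tz": 0,"rx": 0,"ry": 0,"rz": 0,"jaw": 1.2},
  ],
)

```text
clock: 14.52
position: [0.6197, -0.0074, 0.1048]
orientation: [3.14, 0.0, 1.741]
force: [0.0, -0.4, -0.9]
opening: 0.271
grasp_force: 20.0
```

Request:
jog_arm(
  plan=[
    {"tx": 1.8,"ty": 3,"tz": 0,"rx": 0,"ry": 0,"rz": 0,"jaw": 1.2},
    {"tx": 0.6,"ty": 1,"tz": 0,"rx": 0,"ry": 0,"rz": 0,"jaw": 1.2},
    {"tx": 0,"ty": 0,"tz": 0,"rx": 0,"ry": 0,"rz": 0.03,"jaw": 1.2},
    {"tx": 0,"ty": 0,"tz": 0,"rx": 0,"ry": 0,"rz": 0,"jaw": 1.2},
    {"tx": 0,"ty": 0,"tz": 0,"rx": 0,"ry": 0,"rz": 0,"jaw": 1.2},
  ],
)

```text
clock: 14.93
position: [0.6533, 0.0213, 0.1041]
orientation: [-3.142, 0.001, 1.711]
force: [0.4, 0.0, -1.0]
opening: 0.266
grasp_force: 20.0
```

```bash
python3 -c "
from seg import *
look()"
```

```text
14.9333 [0.6533 0.0213 0.1041] [-3.1416e+00  6.0000e-04  1.7111e+00]
px [142. 248.] n 2658 h51.5 rect c(532.4 5.9) 31.3x31.0 ang 12.9 bgr [114  92 149]
px [125. 342.] n 1347 h45.4 rect c(517.8 -74.9) 17.3x24.9 ang 84.0 bgr [126 126 121]
```

Request:
jog_arm(
  plan=[
    {"tx": 0.1,"ty": 0,"tz": 3.5,"rx": 0,"ry": 0,"rz": 0,"jaw": 1.2},
    {"tx": 0,"ty": 0,"tz": 3.0,"rx": 0,"ry": 0,"rz": 0,"jaw": 1.2},
    {"tx": 0,"ty": 0,"tz": 1.5,"rx": 0,"ry": 0,"rz": 0,"jaw": 1.2},
    {"tx": 0,"ty": 0,"tz": 0.4,"rx": 0,"ry": 0,"rz": 0,"jaw": 1.2},
    {"tx": 0,"ty": 0,"tz": 0,"rx": 0,"ry": 0,"rz": 0,"jaw": 1.2},
  ],
)

```text
clock: 15.4
position: [0.6523, 0.0217, 0.0196]
orientation: [-3.14, 0.0, 1.71]
force: [0.5, -0.2, -0.1]
opening: 0.269
grasp_force: 20.0
```

Request:
jog_arm(
  plan=[
    {"tx": 0,"ty": 0,"tz": 0.1,"rx": 0,"ry": 0,"rz": 0,"jaw": 1.2},
    {"tx": 0,"ty": 0,"tz": 0,"rx": 0,"ry": 0,"rz": 0,"jaw": 1.2},
  ],
)

```text
clock: 15.57
position: [0.6536, 0.0221, 0.0191]
orientation: [3.141, 0.0, 1.71]
force: [-0.9, 0.1, 0.0]
opening: 0.274
grasp_force: 20.0
```

Request:
jog_arm(
  plan=[
    {"tx": 0,"ty": 0,"tz": 0,"rx": 0,"ry": 0,"rz": 0,"jaw": 4},
    {"tx": 0,"ty": 0,"tz": 0,"rx": 0,"ry": 0,"rz": 0,"jaw": 4},
    {"tx": 0,"ty": 0,"tz": 0,"rx": 0,"ry": 0,"rz": 0,"jaw": 4},
  ],
)

```text
clock: 15.82
position: [0.6537, 0.0227, 0.019]
orientation: [3.141, 0.0, 1.711]
force: [0.5, -0.3, -0.3]
opening: 0.443
grasp_force: 0.0
```

Request:
jog_arm(
  plan=[
    {"tx": 0,"ty": 0,"tz": -2.5,"rx": 0,"ry": 0,"rz": 0,"jaw": 4},
    {"tx": 0,"ty": 0,"tz": -3.5,"rx": 0,"ry": 0,"rz": 0,"jaw": 4},
    {"tx": 0,"ty": 0,"tz": -2.5,"rx": 0,"ry": 0,"rz": 0.08,"jaw": 5},
    {"tx": 0,"ty": 0,"tz": 0,"rx": 0,"ry": 0,"rz": 0.08,"jaw": 5},
    {"tx": 0,"ty": 0,"tz": 0,"rx": 0,"ry": 0,"rz": 0.09,"jaw": 5},
  ],
)

```text
clock: 16.23
position: [0.655, 0.0229, 0.1063]
orientation: [3.137, -0.001, 1.457]
force: [-0.5, 0.8, -0.2]
opening: 0.568
grasp_force: 0.0
```

Request:
jog_arm(
  plan=[
    {"tx": -2.5,"ty": -2.5,"tz": 0,"rx": 0,"ry": 0,"rz": 0,"jaw": 5},
    {"tx": -2.5,"ty": -2.5,"tz": 0,"rx": 0,"ry": 0,"rz": 0,"jaw": 5},
    {"tx": -2.5,"ty": -2.5,"tz": 0,"rx": 0,"ry": 0,"rz": 0,"jaw": 5},
    {"tx": -2.5,"ty": -2.5,"tz": 0,"rx": 0,"ry": 0,"rz": 0,"jaw": 5},
    {"tx": -2.2,"ty": -2.4,"tz": 0,"rx": 0,"ry": 0,"rz": 0,"jaw": 5},
  ],
)

```text
clock: 16.65
position: [0.5153, -0.0861, 0.1038]
orientation: [3.141, 0.0, 1.461]
force: [-0.7, 0.2, 0.8]
opening: 0.571
grasp_force: 0.0
```

Request:
jog_arm(
  plan=[
    {"tx": 0,"ty": 0,"tz": 0,"rx": 0,"ry": 0,"rz": 0,"jaw": 5},
    {"tx": 0,"ty": 0,"tz": 0,"rx": 0,"ry": 0,"rz": 0,"jaw": 5},
  ],
)

```text
clock: 16.82
position: [0.5161, -0.0862, 0.1043]
orientation: [3.141, 0.0, 1.458]
force: [0.1, 0.1, -0.4]
opening: 0.57
grasp_force: 0.0
```

```bash
python3 -c "
from seg import *
look()
f=grab_frame('scene');cv2.imwrite('pics/scene2.png',f['image']);seg(world(f),f['image'])"
```

```text
16.8167 [ 0.5161 -0.0862  0.1043] [3.1409e+00 3.0000e-04 1.4580e+00]
px [527.  49.] n 3585 h49.0 rect c(652.9 23.4) 25.2x38.2 ang 7.9 bgr [117 117 114]
px [328. 106.] n 2421 h51.8 rect c(532.3 5.2) 31.5x31.0 ang 83.0 bgr [246 245 244]
px [534. 153.] n 3308 h48.8 rect c(661.0 -36.5) 25.4x38.4 ang 8.1 bgr [121 120 116]
px [319. 249.] n 2174 h45.8 rect c(516.6 -86.3) 38.4x23.9 ang 83.8 bgr [133 128 121]
px [357. 430.] n 685 h40.3 rect c(530.6 -249.1) 2.7x16.0 ang 83.5 bgr [93 89 92]
px [413. 141.] n 475 h57.2 rect c(502.3 355.9) 32.1x91.6 ang 16.8 bgr [43 40 38]
px [392. 161.] n 249 h57.3 rect c(522.5 268.7) 29.3x31.3 ang 12.2 bgr [55 46 41]
px [303. 214.] n 280 h54.0 rect c(533.7 5.6) 29.6x30.3 ang 53.6 bgr [144 107 175]
px [432. 221.] n 557 h31.4 rect c(706.6 220.5) 59.3x60.7 ang 46.4 bgr [235 236 233]
px [264. 230.] n 290 h48.3 rect c(517.3 -84.8) 38.3x25.8 ang 81.7 bgr [138 133 128]
px [345. 246.] n 355 h50.6 rect c(653.0 25.3) 25.4x40.7 ang 8.4 bgr [157 153 149]
px [325. 263.] n 359 h51.0 rect c(660.9 -34.8) 26.3x39.1 ang 7.9 bgr [161 159 155]
px [189. 279.] n 372 h48.1 rect c(529.2 -267.0) 39.7x19.1 ang 84.3 bgr [148 142 162]
px [161. 292.] n 365 h48.2 rect c(523.6 -324.2) 15.5x43.4 ang 84.5 bgr [147 145 174]
px [132. 306.] n 402 h47.7 rect c(519.8 -382.5) 39.3x19.1 ang 86.1 bgr [152 148 167]
px [252. 336.] n 644 h32.0 rect c(707.5 -235.6) 53.3x53.1 ang 27.3 bgr [236 236 234]
```

View pics/scene2.png

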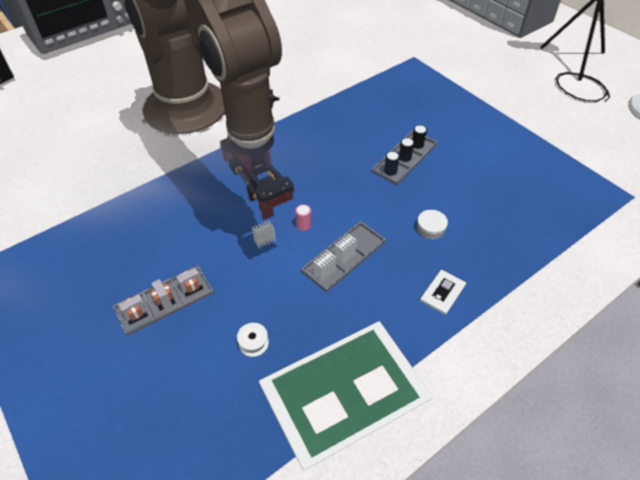

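The scene view shows three cans in the capacitor tray (392–419,135–163), three transformers (133–190,280–307), and heat sinks at (324,262) and (345,246), all upright. The last heat sink, at (263,233), is under the gripper.

Request:
jog_arm(
  plan=[
    {"tx": 0,"ty": 0,"tz": 3.5,"rx": 0,"ry": 0,"rz": 0,"jaw": 5},
    {"tx": 0,"ty": 0,"tz": 3.3,"rx": 0,"ry": 0,"rz": 0,"jaw": 5},
    {"tx": 0,"ty": 0,"tz": 2.0,"rx": 0,"ry": 0,"rz": 0,"jaw": 5},
    {"tx": 0,"ty": 0,"tz": 0,"rx": 0,"ry": 0,"rz": 0,"jaw": 1.2},
    {"tx": 0,"ty": 0,"tz": 0,"rx": 0,"ry": 0,"rz": 0,"jaw": 1.2},
  ],
)

```text
clock: 17.33
position: [0.517, -0.0836, 0.0149]
orientation: [-3.139, -0.0, 1.463]
force: [0.2, -0.0, 1.2]
opening: 0.457
grasp_force: 0.0
```

Request:
jog_arm(
  plan=[
    {"tx": 0,"ty": 0,"tz": 0,"rx": 0,"ry": 0,"rz": 0,"jaw": 1.2},
    {"tx": 0,"ty": 0,"tz": 0,"rx": 0,"ry": 0,"rz": 0,"jaw": 1.2},
    {"tx": 0,"ty": 0,"tz": 0,"rx": 0,"ry": 0,"rz": 0,"jaw": 1.2},
  ],
)

```text
clock: 17.58
position: [0.5182, -0.0847, 0.0171]
orientation: [3.139, -0.0, 1.461]
force: [0.5, 0.7, 1.9]
opening: 0.272
grasp_force: 20.0
```

Request:
jog_arm(
  plan=[
    {"tx": 0,"ty": 0,"tz": -2.5,"rx": 0,"ry": 0,"rz": 0,"jaw": 1.2},
    {"tx": 0,"ty": 0,"tz": -3.5,"rx": 0,"ry": 0,"rz": 0,"jaw": 1.2},
    {"tx": 0,"ty": 0,"tz": -2.7,"rx": 0,"ry": 0,"rz": 0,"jaw": 1.2},
    {"tx": 2,"ty": 1.2,"tz": 0,"rx": 0,"ry": 0,"rz": 0,"jaw": 1.2},
    {"tx": 3,"ty": 1.8,"tz": 0,"rx": 0,"ry": 0,"rz": 0,"jaw": 1.2},
  ],
)

```text
clock: 18.0
position: [0.5529, -0.0416, 0.1062]
orientation: [3.137, 0.001, 1.455]
force: [1.0, -0.2, -1.7]
opening: 0.274
grasp_force: 20.0
```

Request:
jog_arm(
  plan=[
    {"tx": 3,"ty": 1.8,"tz": 0,"rx": 0,"ry": 0,"rz": 0,"jaw": 1.2},
    {"tx": 3,"ty": 1.8,"tz": 0,"rx": 0,"ry": 0,"rz": 0,"jaw": 1.2},
    {"tx": 3,"ty": 1.8,"tz": 0,"rx": 0,"ry": 0,"rz": 0,"jaw": 1.2},
    {"tx": 3,"ty": 1.8,"tz": 0,"rx": 0,"ry": 0,"rz": 0,"jaw": 1.2},
    {"tx": 1,"ty": 0.7,"tz": 0,"rx": 0,"ry": 0,"rz": 0,"jaw": 1.2},
  ],
)

```text
clock: 18.42
position: [0.6473, 0.0884, 0.1038]
orientation: [3.139, -0.004, 1.466]
force: [0.5, 0.4, -0.3]
opening: 0.271
grasp_force: 20.0
```

Request:
jog_arm(
  plan=[
    {"tx": 0,"ty": 0,"tz": 0,"rx": 0,"ry": 0,"rz": -0.08,"jaw": 1.2},
    {"tx": 0,"ty": 0,"tz": 0,"rx": 0,"ry": 0,"rz": -0.08,"jaw": 1.2},
    {"tx": 0,"ty": 0,"tz": 0,"rx": 0,"ry": 0,"rz": -0.09,"jaw": 1.2},
    {"tx": 0,"ty": 0,"tz": 0,"rx": 0,"ry": 0,"rz": 0,"jaw": 1.2},
    {"tx": 0,"ty": 0,"tz": 0,"rx": 0,"ry": 0,"rz": 0,"jaw": 1.2},
  ],
)

```text
clock: 18.83
position: [0.6451, 0.0816, 0.1033]
orientation: [3.141, -0.0, 1.708]
force: [-0.8, 0.1, 0.3]
opening: 0.268
grasp_force: 20.0
```

Position is on target at (645, 81). Descend, release and retreat.

Request:
jog_arm(
  plan=[
    {"tx": 0,"ty": 0,"tz": 3.5,"rx": 0,"ry": 0,"rz": 0,"jaw": 1.2},
    {"tx": 0,"ty": 0,"tz": 3.0,"rx": 0,"ry": 0,"rz": 0,"jaw": 1.2},
    {"tx": 0,"ty": 0,"tz": 1.5,"rx": 0,"ry": 0,"rz": 0,"jaw": 1.2},
    {"tx": 0,"ty": 0,"tz": 0.4,"rx": 0,"ry": 0,"rz": 0,"jaw": 1.2},
    {"tx": 0,"ty": 0,"tz": 0.1,"rx": 0,"ry": 0,"rz": 0,"jaw": 1.2},
  ],
)

```text
clock: 19.25
position: [0.6442, 0.0817, 0.0178]
orientation: [-3.14, 0.0, 1.707]
force: [-5.8, -1.3, 8.9]
opening: 0.272
grasp_force: 20.0
```

Request:
jog_arm(
  plan=[
    {"tx": 0,"ty": 0,"tz": 0,"rx": 0,"ry": 0,"rz": 0,"jaw": 1.2},
    {"tx": 0,"ty": 0,"tz": 0,"rx": 0,"ry": 0,"rz": 0,"jaw": 4},
    {"tx": 0,"ty": 0,"tz": 0,"rx": 0,"ry": 0,"rz": 0,"jaw": 4},
    {"tx": 0,"ty": 0,"tz": 0,"rx": 0,"ry": 0,"rz": 0,"jaw": 4},
  ],
)

```text
clock: 19.58
position: [0.6453, 0.0821, 0.0181]
orientation: [3.141, 0.0, 1.71]
force: [0.7, 0.1, -1.0]
opening: 0.447
grasp_force: 0.0
```

Request:
jog_arm(
  plan=[
    {"tx": 0,"ty": 0,"tz": -2.5,"rx": 0,"ry": 0,"rz": 0,"jaw": 4},
    {"tx": 0,"ty": 0,"tz": -3.5,"rx": 0,"ry": 0,"rz": 0,"jaw": 4},
    {"tx": 0,"ty": 0,"tz": -4,"rx": 0,"ry": 0,"rz": 0,"jaw": 4},
    {"tx": 0,"ty": -4,"tz": -1,"rx": 0,"ry": 0,"rz": 0,"jaw": 4},
    {"tx": 0,"ty": -4,"tz": -1,"rx": 0,"ry": 0,"rz": 0,"jaw": 4},
  ],
)

```text
clock: 20.0
position: [0.5676, 0.0715, 0.1401]
orientation: [3.136, -0.0, 1.71]
force: [-0.9, -0.0, 0.1]
opening: 0.454
grasp_force: 0.0
```

Request:
jog_arm(
  plan=[
    {"tx": 0,"ty": -4,"tz": -1,"rx": 0,"ry": 0,"rz": 0,"jaw": 4},
    {"tx": 0,"ty": -3,"tz": 0,"rx": 0,"ry": 0,"rz": 0,"jaw": 4},
    {"tx": 0,"ty": 0,"tz": 0,"rx": 0,"ry": 0,"rz": 0,"jaw": 4},
    {"tx": 0,"ty": 0,"tz": 0,"rx": 0,"ry": 0,"rz": 0,"jaw": 4},
  ],
)

```text
clock: 20.33
position: [0.496, 0.061, 0.1487]
orientation: [3.14, 0.0, 1.71]
force: [1.5, -0.4, -0.3]
opening: 0.457
grasp_force: 0.0
```

```bash
python3 -c "
from seg import *
f=grab_frame('scene');cv2.imwrite('pics/scene3.png',f['image']);seg(world(f),f['image'])
f=grab_frame('side');cv2.imwrite('pics/side3.png',f['image']);seg(world(f),f['image'])"
```

```text
px [406. 148.] n 727 h57.3 rect c(510.6 324.2) 31.5x152.8 ang 13.3 bgr [48 40 37]
px [303. 214.] n 275 h54.0 rect c(532.3 6.3) 29.4x29.1 ang 26.5 bgr [141 107 176]
px [432. 221.] n 570 h31.3 rect c(707.0 219.5) 61.4x60.0 ang 54.9 bgr [235 236 233]
px [355. 238.] n 682 h50.8 rect c(649.3 53.3) 25.9x97.7 ang 7.4 bgr [160 156 151]
px [325. 263.] n 359 h50.9 rect c(661.2 -34.6) 25.1x40.6 ang 4.4 bgr [161 159 155]
px [189. 279.] n 373 h47.8 rect c(528.7 -266.7) 39.8x18.6 ang 87.6 bgr [148 144 164]
px [161. 292.] n 364 h48.2 rect c(524.0 -324.2) 15.5x43.0 ang 84.5 bgr [143 143 174]
px [132. 306.] n 399 h48.0 rect c(519.2 -382.5) 39.4x18.4 ang 87.3 bgr [152 146 168]
px [252. 336.] n 642 h31.8 rect c(708.1 -235.0) 52.5x53.4 ang 74.7 bgr [236 236 234]
px [379. 152.] n 54 h44.0 rect c(521.4 -282.7) 7.8x3.8 ang 70.7 bgr [122 122 130]
px [292. 164.] n 254 h30.2 rect c(706.3 -234.5) 52.2x54.5 ang 27.4 bgr [211 212 211]
px [375. 165.] n 44 h36.8 rect c(515.4 -257.5) 12.7x6.5 ang 43.3 bgr [ 69  88 127]
px [293. 236.] n 892 h49.1 rect c(652.5 23.0) 24.1x159.1 ang 8.0 bgr [178 176 170]
px [359. 234.] n 353 h51.6 rect c(531.3 8.5) 31.2x29.0 ang 7.9 bgr [127 102 167]
px [236. 313.] n 1020 h29.0 rect c(705.9 220.0) 60.4x61.2 ang 10.3 bgr [214 215 212]
px [349. 346.] n 627 h55.0 rect c(522.7 267.9) 30.6x30.7 ang 13.2 bgr [91 84 79]
px [355. 382.] n 726 h54.9 rect c(508.6 327.0) 31.0x30.6 ang 33.1 bgr [60 57 56]
px [363. 423.] n 829 h55.1 rect c(493.0 384.3) 30.8x30.7 ang 7.1 bgr [71 68 66]
```

View pics/scene3.png

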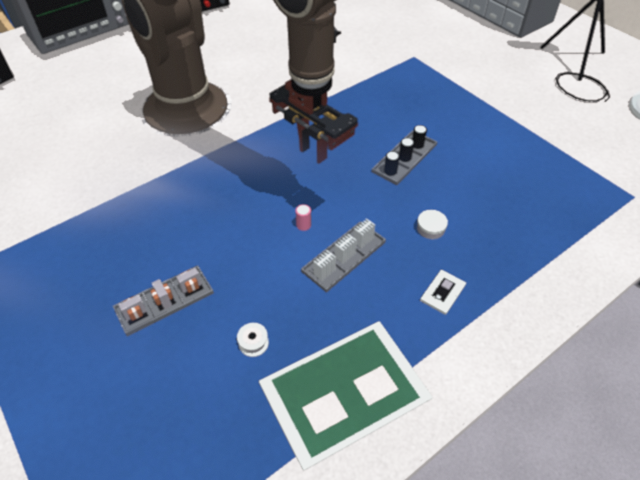

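The scene view shows all three trays full: cans (392–419,135–163), heat sinks (324–365,232–262) and transformers (133–190,280–307). All stand at the height of the fixed parts. The reel (252,338), tin (432,222) and pink can (304,217) have not moved.

```bash
python3 -c "
from h import *
print(sign_off())"
```

```text
the job is handed in; nothing more can be done
None
```

All five parts stand upright in empty cells of their matching trays, the reel, tin and pink can were left in place, and I handed the job in at about 20 s on the robot's clock.

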